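# Lower the sensor head: pawl off, drum eased back

## Task

Lower the sensor head of the hoist stand (the winch with the mast and the lamp plate; the winch without a mast is a spare) to its working height. Flick the sprung pawl of the hoist's winch over so that it stays off the ratchet wheel, then ease the crank round anticlockwise (seen from above), slowly, taking two seconds or more, until it rests at its stop pin; leave the pawl off and let go.

Things in the scene. Friction and masses are not known exactly. Their poses are not given: they have to be found in the camera images.
- hoist: Fixed hoist stand: blue foot plate, grey winch block 40 mm high, 330 mm mast, blue sensor head. Origin: on the table under the winch's upright drum axis; z up, x towards the mast (24 mm thick, at x +150 mm), y left of that. Head: x +128 to +261 mm, heights 212 to 303 mm, sinks 80 mm. Heights: ratchet wheel 62 to 72 (radius 46), crank arm 75 to 83, hub top 89 mm.
- hoist_pawl (a joint): Pawl: dark lever, height 61 to 73 mm, upright pivot at x -40, y +77 mm (hoist frame). Angle, anticlockwise from above: 0 engaged (start), 0.9 off; a spring pushes it away from 0.45 either way, so it stays off. Push its upright finger post (10 mm thick, height 70 to 112, 50 mm from the pivot) along -x with about 2 N: post at x -18, y +122 mm engaged, x -62, y +122 off.
- hoist_drum (a joint): Drum, ratchet wheel and crank about the upright axis, rad, anticlockwise from above positive (lowers the head). Starts at -0.10 to 0, where the engaged pawl blocks it; 1.6 = crank at its stop pin, head down. A felt brake holds the drum wherever it is left, also when the pawl comes off; turning takes about 2 N at the crank knob.
- hoist_knob (a point): Centre (height 104 mm) of the upright black crank knob, a freely spinning round sleeve of 18 mm diameter, 40 mm tall (heights 84 to 124 mm), 65 mm from the drum axis. With the drum at q it lies at x -65 cos q, y -65 sin q mm in the hoist's frame: away from the mast at 0, to -y at the stop.

How it is judged:
By the outcome, as a careful person would: the job done as asked, in the order asked, and still so for the second after the job is handed in, with the robot touching nothing.
It also fails if it takes over 51 s, if anything falls off the work surface, if the arm or the gripper's body presses on something with over 40 N, if the wrist force passes 120 N, or if a joint passes its speed limit or range.

## Robot

A 6-joint arm with a two-finger parallel gripper is mounted at the origin on the work surface. World frame = base frame: x ahead of the robot, y to its left, z up, the work surface at z = 0. Lengths are in mm, angles in rad, forces in N, time in s.
With the tool pointing down it reaches from about 375 to 975 mm from the base axis. Payload 3.8 kg.
Tool frame: the origin (TCP) lies at the very end of the fingers, on their centre line; the grasp point (between the pads) lies 19 mm behind it; z points along the fingers, x is the direction in which the jaws open and shut, and the axes are right-handed (so a half turn about z gives the same grasp; the last joint's range is limited). The gripper opens to 88 mm and grips with 3 to 60 N. Pads are 18 mm wide; open, the fingers measure 123 mm over their backs; the gripper's body (75 mm by 187 mm) begins 45 mm behind the grasp point.
Start: joints at [1.151, 0.264, 1.604, -0, 1.274, -0.037], TCP at [252.123, 626.141, 238.706] pointing down, gripper open.
Joint ranges: [-2.63, 2.63], [-0.94, 2.18], [0.31, 2.57], [-1.31, 4.45], [0, 2.66], [-2.55, 2.55]. Speed limits (rad/s): [2.57, 2.57, 3.14, 3.14, 3.14, 3.14].

## Interface

Orientations are given as a unit quaternion [w, x, y, z].
In Python, from rig import arm, cams, ticket, spotter gives the robot as it stands.
- The arm moves only by the tool step_arm, never from a script. Its argument "plan" is a list of rows, each an object with "turn": the turn, a rotation vector about the tool's x, y, z in degrees, a list of three; "translation": the shift along the tool's x, y, z in mm, a list of three; "hand": the finger opening in mm, from 0 to 88.1. In form: [{"turn": [wx, wy, wz], "translation": [x, y, z], "hand": hand}, ...]. A call has exactly 10 rows; each row shifts and turns the commanded pose from where the row before left it, along the tool's axes as they then stand; what a row does not reach is not made up. A row lasts 1/12 s, in which the tool goes at most 41.7 mm and 7.16 degrees, less where a joint would pass 70% of its speed; a pose out of reach is approached as far as the arm can. A call is refused whole if a number of a shift passes 41.7 or a number of a turn 7.16, either way. A call with a gripper value outside its range is refused whole. The fingers move at their own pace and stop on an object; the grip force is fixed at half the most. Time passes only in rows, so rows that do not move let the fingers close, or fill a call up. It gives the time, the measured TCP pose, the force and the opening at its end, in the units of the state.
- arm.get_obs(): the state, without advancing time (a new reading comes with each control period).
- cams.snapshot(name): name is "scene" or "top" or "wrist"; returns the picture (480x640x3 uint8, red, green, blue); there is no depth.
- cams.camera_info(name): a dict with "camera_matrix" (3x3 intrinsics, pixels), "R" (3x3) and "t" (3): a world point X has camera coordinates R X + t. Camera axes: x right, y down, z forward; pixel columns grow to the right and rows downward; lengths in mm; the calibration is good to about 2 mm. A picture is of the moment at which its call begins: read the wrist's pose just before it. camera_info takes no time and is no camera call; for the wrist camera it gives the pose at the moment of the call.
- ticket.job_done(): hands the job in, once; it reports no verdict.
Trained networks look in the newest picture that a camera, given by its name, has taken for a name from the list of things; names that differ only in an ending like _2 or _b are one class to them, and where a whole thing is asked for, a point or a joint stands for the part that bears it (a point fixed in the world has none). Each returns a list of dicts, best first, with "p" (0 to 1); they miss things now and then, are a little off and sometimes report something else, mostly with a low value. They report only what shows in the picture. A call takes as long as a camera call.
- spotter.silhouettes(thing, camera): "region" (480x640 bool, what is visible of it) and "extent" ([left, top, width, height] in pixels, round what is visible of it).
The state is a dict: "time": time; "joint_positions": joint angles; "dq": joint speeds; "joint_efforts": joint torques, N m; "position": TCP position; "orientation": TCP orientation; "wrist_force": force on the tool from outside, world axes, zero at the start; "ft_torque": the same for the moment, N m; "width": opening from 0.0 (shut) to 1.0 (fully open).
Only numpy, scipy, OpenCV 4.12 (cv2) and the standard library are available. Lean on these libraries where they do the work, as an engineer would, in place of code of your own. Each camera call takes 0.05 s, during which the arm holds its last target.

## Working session

There is one attempt and no reset: what is moved stays moved. The work goes in short steps, Python scripts to look and compute and a tool call to move; the robot and the scene stay as the last step left them, time stands still between calls to the robot, and variables do not carry over. Pictures are saved under pics/ and viewed, and the job is handed in when it is done.

Besides the shell and the picture viewer there is one more tool, called by a JSON object that holds its "op" and its "data", one argument or row to a line. step_arm: Moves the arm, as the interface text tells. Its arguments: {"type":"object","properties":{"plan":{"type":"array","items":{"type":"object","properties":{"turn":{"type":"array","items":{"type":"number"}},"translation":{"type":"array","items":{"type":"number"}},"hand":{"type":"number"}}}}},"required":["plan"]}

```bash
ls; mkdir -p pics
python3 - <<'E'
from rig import arm,cams
import cv2
print(arm.get_obs())
for n in("scene","top","wrist"):
    i=cams.camera_info(n);print(n,i)
    cv2.imwrite(f"pics/{n}0.png",cams.snapshot(n)[:,:,::-1])
E
```

```text
pics
{'time': 0.0, 'joint_positions': array([ 1.15111499e+00,  2.64741040e-01,  1.60534400e+00, -1.75350194e-05,
        1.27370501e+00, -3.69091594e-02]), 'dq': array([-0.00033281,  0.00082457, -0.00152572,  0.00055598, -0.00028333,
       -0.0006793 ]), 'joint_efforts': array([-2.92838420e-03, -5.02117825e+01, -3.56864512e+01,  7.23713008e-02,
        2.97486945e-02, -1.77400470e-04]), 'position': array([251.83507883, 625.50657354, 237.41237276]), 'orientation': array([ 5.88027369e-04,  8.28699895e-01,  5.59692127e-01, -9.28133397e-04]), 'wrist_force': array([-0.51174459,  0.54316474, -0.3164897 ]), 'ft_torque': array([0.04950649, 0.04913652, 0.00408199]), 'width': 0.9998938129248776}
scene {'camera_matrix': array([[491.96998787,   0.        , 331.09789028],
       [  0.        , 491.96998787, 237.20849775],
       [  0.        ,   0.        ,   1.        ]]), 'R': array([[ 0.15416325,  0.98795555, -0.01332383],
       [ 0.72106438, -0.12171572, -0.68209343],
       [-0.67549971,  0.0955464 , -0.73114365]]), 't': array([-101.59121421, -325.04121818, 1352.13719848])}
top {'camera_matrix': array([[618.28585595,   0.        , 328.13879802],
       [  0.        , 618.28585595, 241.15269784],
       [  0.        ,   0.        ,   1.        ]]), 'R': array([[ 0.01078404, -0.99992514,  0.00578018],
       [-0.99382988, -0.01135609, -0.1103323 ],
       [ 0.11038968, -0.00455469, -0.99387795]]), 't': array([   7.38604343,  513.94545416, 1094.94458202])}
wrist {'camera_matrix': array([[404.71986731,   0.        , 323.67927868],
       [  0.        , 404.71986731, 241.95390752],
       [  0.        ,   0.        ,   1.        ]]), 'R': array([[ 0.37375018,  0.92752775, -0.00175102],
       [ 0.89145201, -0.35869068,  0.27686515],
       [ 0.25617204, -0.10503935, -0.96090719]]), 't': array([-673.27406787,  -38.39126162,  389.41637048])}
```

View pics/scene0.png

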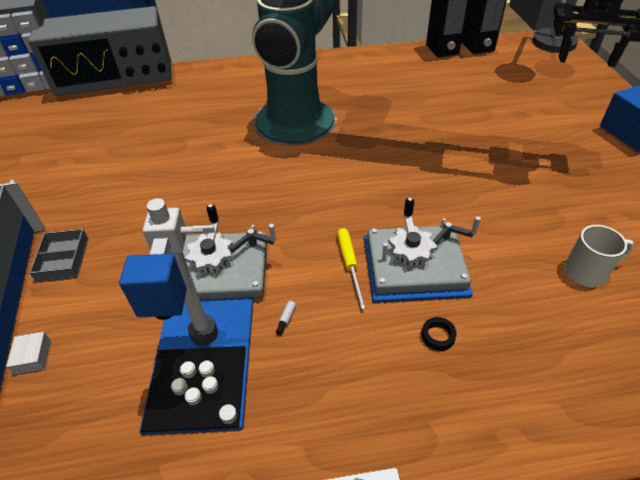

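View pics/top0.png

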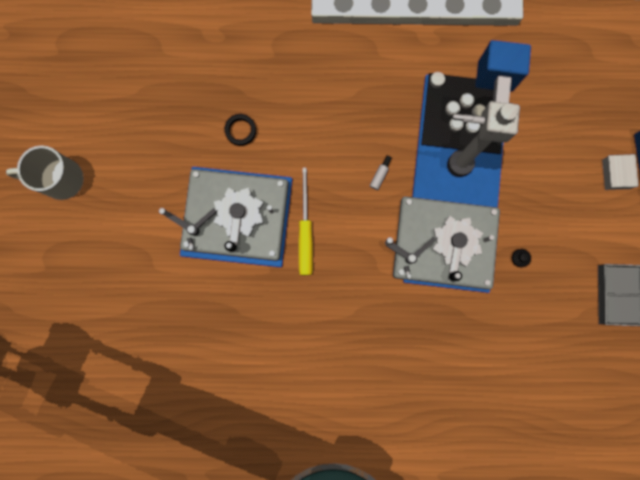

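View pics/wrist0.png

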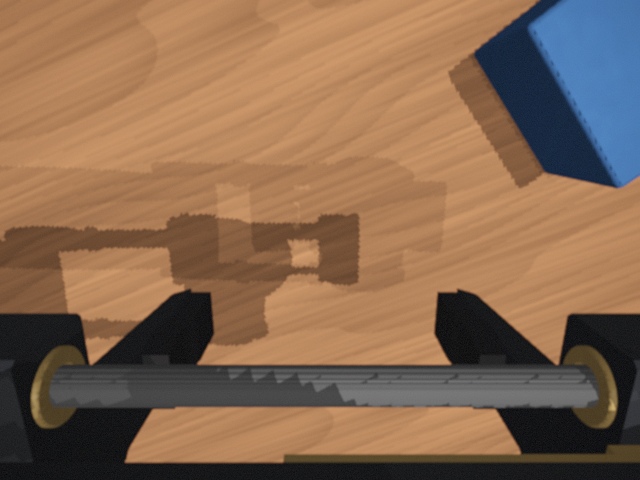

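The hoist is the one with the mast: its hub is at about (459,240) in the top picture and (208,246) in the scene picture. The spare is to the left in the top picture. I'll zoom in on the hoist.

Run:
```python
import cv2
a=cv2.imread("pics/top0.png")[180:310,370:540];b=cv2.imread("pics/scene0.png")[190:320,140:300]
cv2.imwrite("pics/tz.png",cv2.resize(a,None,fx=4.5,fy=4.5,interpolation=2))
cv2.imwrite("pics/sz.png",cv2.resize(b,None,fx=4.5,fy=4.5,interpolation=2))
```

```text
(no output)
```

View pics/tz.png

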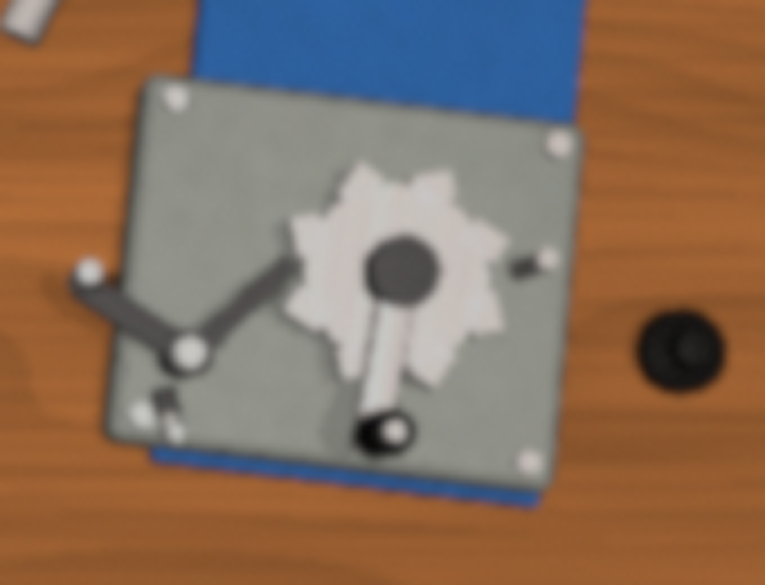

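View pics/sz.png

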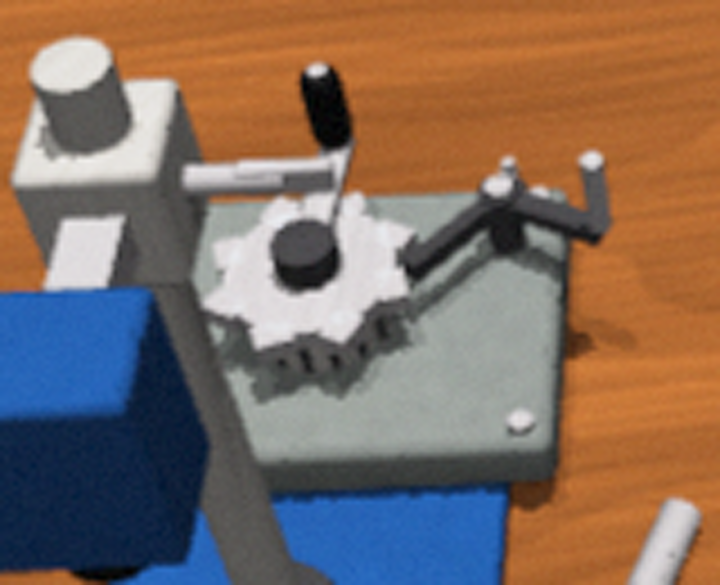

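In the top picture the knob cap is at (458,276), the post top at (390,240), the hub at (459,240) and the pivot at (412,258). In the scene picture they are at (211,206), (271,226), (208,243) and (251,231). I'll triangulate these four points.

```bash
cat > h.py <<'E'
import numpy as np,cv2
from rig import arm,cams
def P(i): return np.array(i["camera_matrix"])@np.c_[i["R"],i["t"]]
def tri(a,b,pa,pb):
    X=cv2.triangulatePoints(P(a),P(b),np.array(pa,float).reshape(2,1),np.array(pb,float).reshape(2,1))
    return (X[:3]/X[3]).ravel()
def proj(i,X):
    q=P(i)@np.r_[X,1]; return q[:2]/q[2]
E
python3 - <<'E'
from h import *
T=cams.camera_info("top");S=cams.camera_info("scene")
pts=dict(hub=((459.3,240),(208,243.3)),knob=((458,276),(210.7,206)),post=((389.8,240.2),(271.3,225.6)),piv=((411.8,258),(250.9,231.3)))
loc=dict(hub=(0,0,89),post=(-18,122,112))
for k,(a,b) in pts.items():
    X=tri(T,S,a,b);print(k,X.round(1),np.round(proj(T,X)-a,1),np.round(proj(S,X)-b,1))
def fix(i,p,z):
    R,t=i["R"],i["t"];d=R.T@np.linalg.solve(i["camera_matrix"],[*p,1]);c=-R.T@t
    return c+d*(z-c[2])/d[2]
for k,z in dict(hub=89,post=112,knob=124).items():
    print(k,fix(T,pts[k][0],z).round(1),fix(S,pts[k][1],z).round(1))
# plate screws, z~42
for p in((176,97),(559,144),(142,412),(530,461)): print(fix(T,(370+p[0]/4.5,180+p[1]/4.5),42).round(1))
E
```

```text
hub [ 512.  -211.7   85.9] [-0.7 -0. ] [-1. -0.]
knob [ 447.9 -201.1  120.6] [-0.9 -0. ] [-1.2 -0. ]
post [507.8 -89.7 108.2] [-0.5 -0. ] [-0.7  0. ]
piv [ 481.1 -131.6   72.5] [-0.6 -0. ] [-0.9 -0. ]
hub [ 511.7 -212.3   89. ] [ 515.4 -209.1   89. ]
post [507.3 -90.2 112. ] [511.9 -88.2 112. ]
knob [ 447.7 -201.7  124. ] [ 452.2 -198.2  124. ]
[ 586.1 -132.5   42. ]
[ 568.8 -286.4   42. ]
[ 459.2 -118.6   42. ]
[ 441.5 -272.5   42. ]
```

The hoist's hub is at about (512,-211), with its x axis turned about -6.4° in the world. The post is at about (508,-89). My plan is to move high over to beside the post, turn the tool so its y axis lies along hoist -x, shut the fingers and push.

{"op": "step_arm", "data": {
  "plan": [
    {"turn": [0,0,0],"translation": [-14,13.5,0],"hand": 40},
    {"turn": [0,0,0],"translation": [-27.8,26.7,0],"hand": 0},
    {"turn": [0,0,0],"translation": [-27.8,26.7,0],"hand": 0},
    {"turn": [0,0,0],"translation": [-27.8,26.7,0],"hand": 0},
    {"turn": [0,0,0],"translation": [-27.8,26.7,0],"hand": 0},
    {"turn": [0,0,0],"translation": [-27.8,26.7,0],"hand": 0},
    {"turn": [0,0,0],"translation": [-27.8,26.7,0],"hand": 0},
    {"turn": [0,0,0],"translation": [-27.8,26.7,0],"hand": 0},
    {"turn": [0,0,0],"translation": [-27.8,26.7,0],"hand": 0},
    {"turn": [0,0,0],"translation": [-27.8,26.7,0],"hand": 0}
  ]
}}

```text
time: 0.98
position: [388.9, 284.4, 238.6]
orientation: [0.0, 0.829, 0.56, -0.0]
wrist_force: [0.7, -0.1, -0.3]
width: 0.266
```

{"op": "step_arm", "data": {
  "plan": [
    {"turn": [0,0,0],"translation": [-27.8,26.7,0],"hand": 0},
    {"turn": [0,0,0],"translation": [-27.8,26.7,0],"hand": 0},
    {"turn": [0,0,0],"translation": [-27.8,26.7,0],"hand": 0},
    {"turn": [0,0,0],"translation": [-27.8,26.7,0],"hand": 0},
    {"turn": [0,0,0],"translation": [-27.8,26.7,0],"hand": 0},
    {"turn": [0,0,0],"translation": [-27.8,26.7,0],"hand": 0},
    {"turn": [0,0,0],"translation": [-27.8,26.7,0],"hand": 0},
    {"turn": [0,0,0],"translation": [-27.8,26.7,0],"hand": 0},
    {"turn": [0,0,0],"translation": [-27.8,26.7,0],"hand": 0},
    {"turn": [0,0,0],"translation": [-27.8,26.7,0],"hand": 0}
  ]
}}

```text
time: 1.82
position: [532.8, -73.3, 238.5]
orientation: [-0.0, 0.829, 0.56, -0.0]
wrist_force: [-0.5, 0.5, 0.7]
width: 0.007
```

{"op": "step_arm", "data": {
  "plan": [
    {"turn": [0,0,4],"translation": [0,0,0],"hand": 0},
    {"turn": [0,0,7.1],"translation": [0,0,0],"hand": 0},
    {"turn": [0,0,7.1],"translation": [0,0,0],"hand": 0},
    {"turn": [0,0,7.1],"translation": [0,0,0],"hand": 0},
    {"turn": [0,0,7.1],"translation": [0,0,0],"hand": 0},
    {"turn": [0,0,7.1],"translation": [0,0,0],"hand": 0},
    {"turn": [0,0,7.1],"translation": [0,0,0],"hand": 0},
    {"turn": [0,0,7.1],"translation": [0,0,0],"hand": 0},
    {"turn": [0,0,7.1],"translation": [0,0,0],"hand": 0},
    {"turn": [0,0,7.1],"translation": [0,0,0],"hand": 0}
  ]
}}

```text
time: 2.65
position: [532.4, -71.3, 238.3]
orientation: [-0.0, 1.0, -0.002, -0.0]
wrist_force: [-0.0, 0.1, -0.0]
width: 0.007
```

{"op": "step_arm", "data": {
  "plan": [
    {"turn": [0,0,7.1],"translation": [0,0,0],"hand": 0},
    {"turn": [0,0,7.1],"translation": [0,0,0],"hand": 0},
    {"turn": [0,0,7.1],"translation": [0,0,0],"hand": 0},
    {"turn": [0,0,7.1],"translation": [0,0,0],"hand": 0},
    {"turn": [0,0,7.1],"translation": [0,0,0],"hand": 0},
    {"turn": [0,0,7.1],"translation": [0,0,0],"hand": 0},
    {"turn": [0,0,7.1],"translation": [0,0,0],"hand": 0},
    {"turn": [0,0,7.1],"translation": [0,0,0],"hand": 0},
    {"turn": [0,0,7.1],"translation": [0,0,0],"hand": 0},
    {"turn": [0,0,7.1],"translation": [0,0,0],"hand": 0}
  ]
}}

```text
time: 3.48
position: [532.4, -71.3, 238.3]
orientation: [0.0, 0.813, -0.582, -0.0]
wrist_force: [-0.7, -0.1, 0.5]
width: 0.004
```

{"op": "step_arm", "data": {
  "plan": [
    {"turn": [0,0,6.3],"translation": [0,0,0],"hand": 0},
    {"turn": [0,0,6.3],"translation": [0,0,0],"hand": 0},
    {"turn": [0,0,6.3],"translation": [0,0,0],"hand": 0},
    {"turn": [0,0,6.3],"translation": [0,0,0],"hand": 0},
    {"turn": [0,0,0],"translation": [9,-5,0],"hand": 0},
    {"turn": [0,0,0],"translation": [8.7,-4.6,0],"hand": 0},
    {"turn": [0,0,0],"translation": [0,0,15],"hand": 0},
    {"turn": [0,0,0],"translation": [0,0,25],"hand": 0},
    {"turn": [0,0,0],"translation": [0,0,25],"hand": 0},
    {"turn": [0,0,0],"translation": [0,0,0],"hand": 0}
  ]
}}

```text
time: 4.32
position: [537.0, -90.2, 168.3]
orientation: [-0.003, -0.67, 0.743, 0.004]
wrist_force: [-1.7, -1.0, -1.4]
width: 0.002
```

Run:
```python
from h import *
o=arm.get_obs();print(o["position"],o["orientation"],o["joint_positions"].round(2))
W=cams.camera_info("wrist");im=cams.snapshot("wrist")
for X in((508,-89,112),(512.5,-211,89),(448.5,-201,124)): print(proj(W,X).round(1))
cv2.imwrite("pics/w1.png",im[:,:,::-1]);np.savez("w1.npz",**W)
```

```text
[536.97124862 -90.19281112 168.32820793] [-0.00283494 -0.66965654  0.74265639  0.00368473] [-0.21  0.08  1.95 -0.    1.12  1.46]
[325.7 314.7]
[529.8 270.8]
[537.5 402.5]
```

View pics/w1.png

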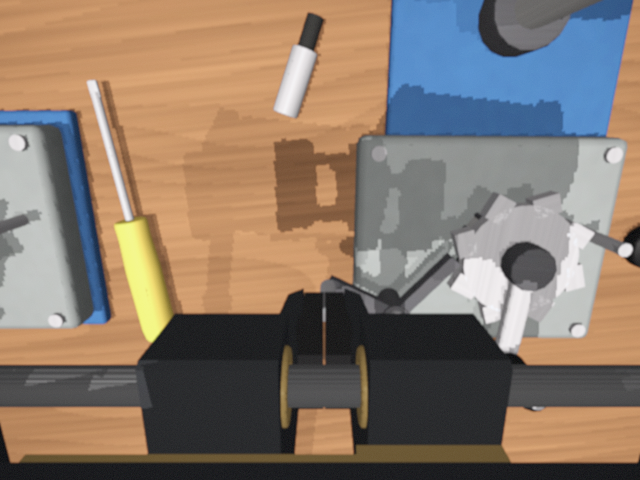

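The hub shows at (528,266), about 5 px from the prediction (roughly 2.5 mm further in x), so the two agree well enough. The fingers sit on the mast side of the post with a gap of about 13 mm. I'll lower them and push.

{"op": "step_arm", "data": {
  "plan": [
    {"turn": [0,0,0],"translation": [0,0,10],"hand": 0},
    {"turn": [0,0,0],"translation": [0,0,20],"hand": 0},
    {"turn": [0,0,0],"translation": [0,0,20],"hand": 0},
    {"turn": [0,0,0],"translation": [0,0,15],"hand": 0},
    {"turn": [0,0,0],"translation": [0,0,10],"hand": 0},
    {"turn": [0,0,0],"translation": [0,0,6],"hand": 0},
    {"turn": [0,0,0],"translation": [0,0,0],"hand": 0},
    {"turn": [0,0,0],"translation": [0,3,0],"hand": 0},
    {"turn": [0,0,0],"translation": [0,3,0],"hand": 0},
    {"turn": [0,0,0],"translation": [0,3,0],"hand": 0}
  ]
}}

```text
time: 5.2
position: [532.1, -89.2, 93.9]
orientation: [0.001, -0.669, 0.743, -0.001]
wrist_force: [0.4, -0.3, -0.6]
width: 0.005
```

{"op": "step_arm", "data": {
  "plan": [
    {"turn": [0,0,0],"translation": [0,3,0],"hand": 0},
    {"turn": [0,0,0],"translation": [0,3,0],"hand": 0},
    {"turn": [0,0,0],"translation": [0,4,0],"hand": 0},
    {"turn": [0,0,0],"translation": [0,4,0],"hand": 0},
    {"turn": [0,0,0],"translation": [0,4,0],"hand": 0},
    {"turn": [0,0,0],"translation": [0,4,0],"hand": 0},
    {"turn": [0,0,0],"translation": [0,4,0],"hand": 0},
    {"turn": [0,0,0],"translation": [0,4,0],"hand": 0},
    {"turn": [0,0,0],"translation": [0,4,0],"hand": 0},
    {"turn": [0,0,0],"translation": [0,4,0],"hand": 0}
  ]
}}

```text
time: 6.03
position: [492.4, -85.1, 92.3]
orientation: [-0.001, -0.669, 0.743, 0.001]
wrist_force: [-0.0, -1.1, -0.0]
width: 0.005
```

Run:
```python
from h import *
o=arm.get_obs();print(o["position"],o["orientation"],o["wrist_force"])
im=np.hstack([cams.snapshot("top")[180:310,370:540],cams.snapshot("scene")[190:320,140:300]])
cv2.imwrite("pics/c2.png",cv2.resize(im[:,:,::-1],None,fx=2.4,fy=2.4,interpolation=2))
```

```text
[492.43656093 -85.05979236  92.25359296] [-6.28059862e-04 -6.68914584e-01  7.43338808e-01  5.48679030e-04] [-0.03891973 -1.12143534 -0.01970085]
```

View pics/c2.png

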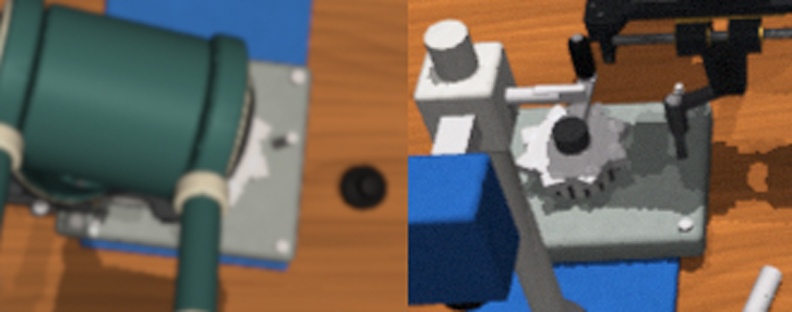

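The pawl tip has swung clear of the wheel: in the scene view it now points away from it. I'll back off, rise and check.

{"op": "step_arm", "data": {
  "plan": [
    {"turn": [0,0,0],"translation": [0,4,0],"hand": 0},
    {"turn": [0,0,0],"translation": [0,2,0],"hand": 0},
    {"turn": [0,0,0],"translation": [0,-5,0],"hand": 0},
    {"turn": [0,0,0],"translation": [0,-10,0],"hand": 0},
    {"turn": [0,0,0],"translation": [0,-10,0],"hand": 0},
    {"turn": [0,0,0],"translation": [0,0,-15],"hand": 0},
    {"turn": [0,0,0],"translation": [0,0,-30],"hand": 10},
    {"turn": [0,0,0],"translation": [0,0,-30],"hand": 20},
    {"turn": [0,0,0],"translation": [0,0,-20],"hand": 32},
    {"turn": [0,0,0],"translation": [0,0,0],"hand": 32}
  ]
}}

```text
time: 6.97
position: [517.5, -87.9, 193.4]
orientation: [0.003, -0.669, 0.743, -0.004]
wrist_force: [0.7, -0.3, 0.0]
width: 0.281
```

Run:
```python
from h import *
o=arm.get_obs();print(o["position"],o["orientation"],o["wrist_force"])
W=cams.camera_info("wrist")
cv2.imwrite("pics/w3.png",cams.snapshot("wrist")[:,:,::-1])
a=cams.snapshot("scene")[190:320,140:300]
cv2.imwrite("pics/s3.png",cv2.resize(a[:,:,::-1],None,fx=4.5,fy=4.5,interpolation=2))
for X in((508,-89,112),(512.5,-211,89),(448.5,-201,124)): print(proj(W,X).round(1))
```

```text
[517.47277356 -87.94981971 193.44275917] [ 0.00301932 -0.66896577  0.74327512 -0.00421542] [ 0.73058181 -0.33167386  0.00095966]
[325.7 268.1]
[514.5 230.6]
[522.1 349.5]
```

View pics/w3.png

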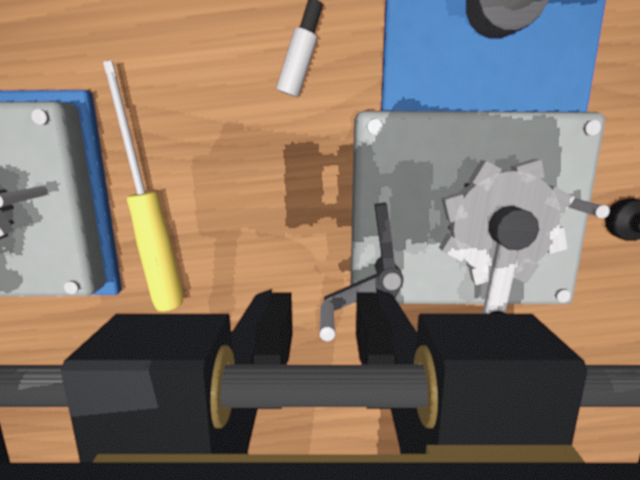

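View pics/s3.png

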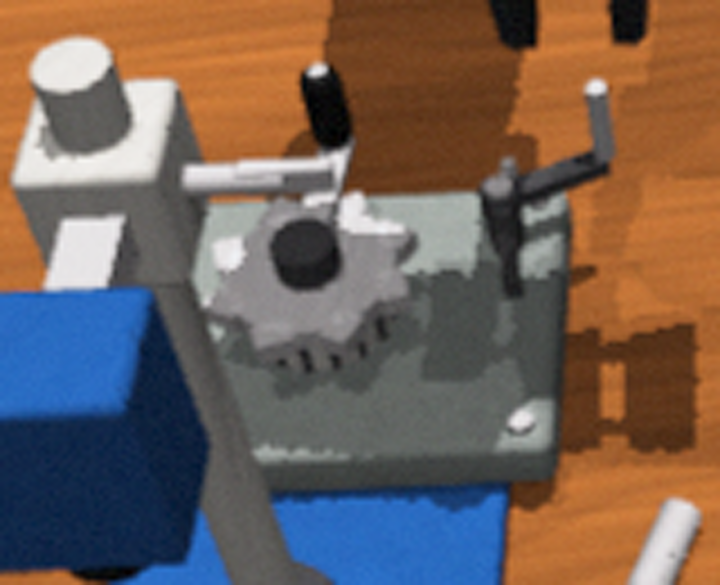

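The pawl is off: the post is now at about (327,333) in the wrist view and the lever is clear of the wheel. The hub at (514,228) is about 2 px from the prediction. Next I'll go above the knob.

{"op": "step_arm", "data": {
  "plan": [
    {"turn": [0,0,0],"translation": [12,5.6,0],"hand": 34},
    {"turn": [0,0,0],"translation": [24,11.3,0],"hand": 34},
    {"turn": [0,0,0],"translation": [24,11.3,0],"hand": 34},
    {"turn": [0,0,0],"translation": [24,11.3,0],"hand": 34},
    {"turn": [0,0,0],"translation": [24,11.3,0],"hand": 34},
    {"turn": [0,0,0],"translation": [12,5.6,0],"hand": 34},
    {"turn": [0,0,3],"translation": [0,0,0],"hand": 34},
    {"turn": [0,0,0],"translation": [0,0,20],"hand": 34},
    {"turn": [0,0,0],"translation": [0,0,20],"hand": 34},
    {"turn": [0,0,0],"translation": [0,0,0],"hand": 34}
  ]
}}

```text
time: 7.9
position: [439.3, -199.2, 141.9]
orientation: [-0.002, -0.649, 0.761, 0.005]
wrist_force: [-0.0, 0.4, -0.5]
width: 0.384
```

Run:
```python
from h import *
o=arm.get_obs();print(o["position"],o["orientation"],o["wrist_force"],o["joint_positions"].round(2))
W=cams.camera_info("wrist")
cv2.imwrite("pics/w4.png",cams.snapshot("wrist")[:,:,::-1])
for X in((513.5,-211,89),(449,-201,124)): print(proj(W,X).round(1))
```

```text
[ 439.28137376 -199.2179747   141.93847505] [-0.0021717  -0.64893361  0.76082625  0.00488614] [-0.01814706  0.38527    -0.48657645] [-0.48 -0.01  2.1  -0.    1.06  1.25]
[322.3 116.3]
[322.6 273.9]
```

View pics/w4.png

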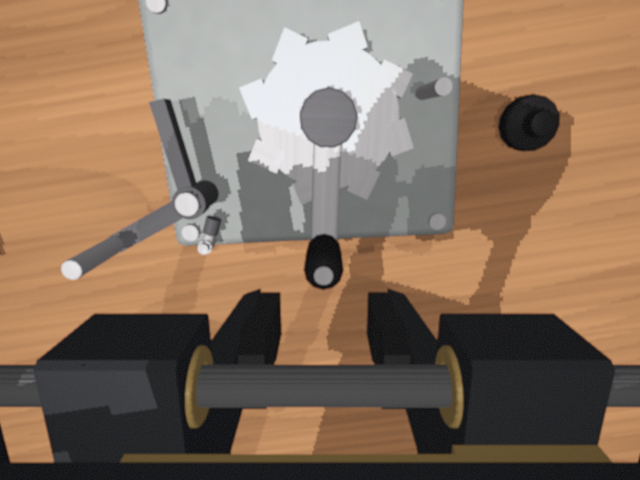

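The knob top is exactly at the predicted (322,274). The tool is about 10 mm too far outward, so I'll correct that and lower it over the knob with the jaws either side.

{"op": "step_arm", "data": {
  "plan": [
    {"turn": [0,0,0],"translation": [0.8,-5,0],"hand": 34},
    {"turn": [0,0,0],"translation": [0,-5,0],"hand": 34},
    {"turn": [0,0,0],"translation": [0,0,0],"hand": 34},
    {"turn": [0,0,0],"translation": [0,0,0],"hand": 34},
    {"turn": [0,0,0],"translation": [0,0,5],"hand": 34},
    {"turn": [0,0,0],"translation": [0,0,10],"hand": 34},
    {"turn": [0,0,0],"translation": [0,0,10],"hand": 34},
    {"turn": [0,0,0],"translation": [0,0,10],"hand": 34},
    {"turn": [0,0,0],"translation": [0,0,0],"hand": 34},
    {"turn": [0,0,0],"translation": [0,0,0],"hand": 34}
  ]
}}

```text
time: 8.78
position: [452.4, -202.2, 111.1]
orientation: [-0.001, -0.649, 0.761, 0.001]
wrist_force: [-0.7, -0.1, 0.7]
width: 0.381
```

Run:
```python
from h import *
o=arm.get_obs();print(o["position"],o["orientation"],o["wrist_force"],o["joint_positions"].round(2))
a=cams.snapshot("scene")[130:320,100:340]
cv2.imwrite("pics/s5.png",cv2.resize(a[:,:,::-1],None,fx=3,fy=3,interpolation=2))
```

```text
[ 452.41167191 -202.19641487  111.1265249 ] [-6.22439619e-04 -6.49218992e-01  7.60599850e-01  1.47684063e-03] [-0.65759775 -0.07382412  0.72617192] [-0.47  0.05  2.11 -0.    0.99  1.26]
```

View pics/s5.png

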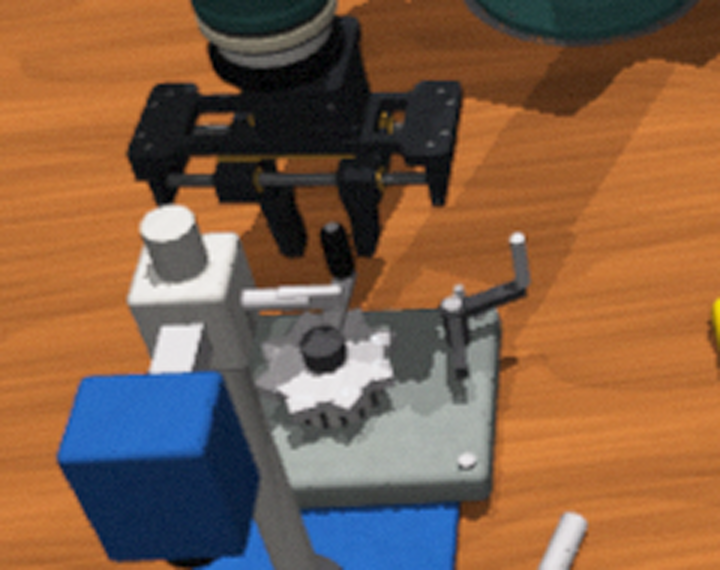

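The knob is between the jaws. I'll shift 3 mm outward, lower the last 16 mm and narrow the jaws to a loose cage.

{"op": "step_arm", "data": {
  "plan": [
    {"turn": [0,0,0],"translation": [0,3,3],"hand": 34},
    {"turn": [0,0,0],"translation": [0,0,6],"hand": 34},
    {"turn": [0,0,0],"translation": [0,0,5],"hand": 34},
    {"turn": [0,0,0],"translation": [0,0,2],"hand": 34},
    {"turn": [0,0,0],"translation": [0,0,0],"hand": 31},
    {"turn": [0,0,0],"translation": [0,0,0],"hand": 29},
    {"turn": [0,0,0],"translation": [0,0,0],"hand": 27},
    {"turn": [0,0,0],"translation": [0,0,0],"hand": 25},
    {"turn": [0,0,0],"translation": [0,0,0],"hand": 25},
    {"turn": [0,0,0],"translation": [0,0,0],"hand": 25}
  ]
}}

```text
time: 9.67
position: [450.8, -202.4, 96.9]
orientation: [0.0, -0.649, 0.761, -0.0]
wrist_force: [0.1, 0.0, -0.3]
width: 0.284
```

{"op": "step_arm", "data": {
  "plan": [
    {"turn": [0,0,-1],"translation": [1.1,0,0],"hand": 25},
    {"turn": [0,0,-2],"translation": [2.3,-0.05,0],"hand": 25},
    {"turn": [0,0,-2.4],"translation": [2.7,-0.06,0],"hand": 25},
    {"turn": [0,0,-2.4],"translation": [2.7,-0.06,0],"hand": 25},
    {"turn": [0,0,-2.4],"translation": [2.7,-0.06,0],"hand": 25},
    {"turn": [0,0,-2.4],"translation": [2.7,-0.06,0],"hand": 25},
    {"turn": [0,0,-2.4],"translation": [2.7,-0.06,0],"hand": 25},
    {"turn": [0,0,-2.4],"translation": [2.7,-0.06,0],"hand": 25},
    {"turn": [0,0,-2.4],"translation": [2.7,-0.06,0],"hand": 25},
    {"turn": [0,0,-2.4],"translation": [2.7,-0.06,0],"hand": 25}
  ]
}}

```text
time: 10.5
position: [451.4, -226.8, 96.8]
orientation: [-0.0, 0.784, -0.62, -0.0]
wrist_force: [-0.8, 2.2, 2.1]
width: 0.284
```

The drum is turning: the tool is at a radius of about 64 mm and the force is about 2 N. Carrying on.

{"op": "step_arm", "data": {
  "plan": [
    {"turn": [0,0,-2.4],"translation": [2.7,-0.05,0],"hand": 25},
    {"turn": [0,0,-2.4],"translation": [2.7,-0.05,0],"hand": 25},
    {"turn": [0,0,-2.4],"translation": [2.7,-0.05,0],"hand": 25},
    {"turn": [0,0,-2.4],"translation": [2.7,-0.05,0],"hand": 25},
    {"turn": [0,0,-2.4],"translation": [2.7,-0.05,0],"hand": 25},
    {"turn": [0,0,-2.4],"translation": [2.7,-0.05,0],"hand": 25},
    {"turn": [0,0,-2.4],"translation": [2.7,-0.05,0],"hand": 25},
    {"turn": [0,0,-2.4],"translation": [2.7,-0.05,0],"hand": 25},
    {"turn": [0,0,-2.4],"translation": [2.7,-0.05,0],"hand": 25},
    {"turn": [0,0,-2.4],"translation": [2.7,-0.05,0],"hand": 25}
  ]
}}

```text
time: 11.33
position: [462.5, -251.1, 96.7]
orientation: [-0.0, 0.896, -0.444, -0.001]
wrist_force: [-1.4, 1.2, 3.6]
width: 0.28
```

Run:
```python
from h import *
o=arm.get_obs();print(o["position"],o["orientation"],o["wrist_force"],o["joint_positions"].round(2))
a=cams.snapshot("scene")[130:330,80:320]
cv2.imwrite("pics/s6.png",cv2.resize(a[:,:,::-1],None,fx=3,fy=3,interpolation=2))
```

```text
[ 462.48721061 -251.07699375   96.66876881] [-2.42639489e-04  8.96205750e-01 -4.43638003e-01 -7.19148354e-04] [-1.36253012  1.24802051  3.5510557 ] [-0.54  0.12  2.06  0.    0.97  0.37]
```

View pics/s6.png

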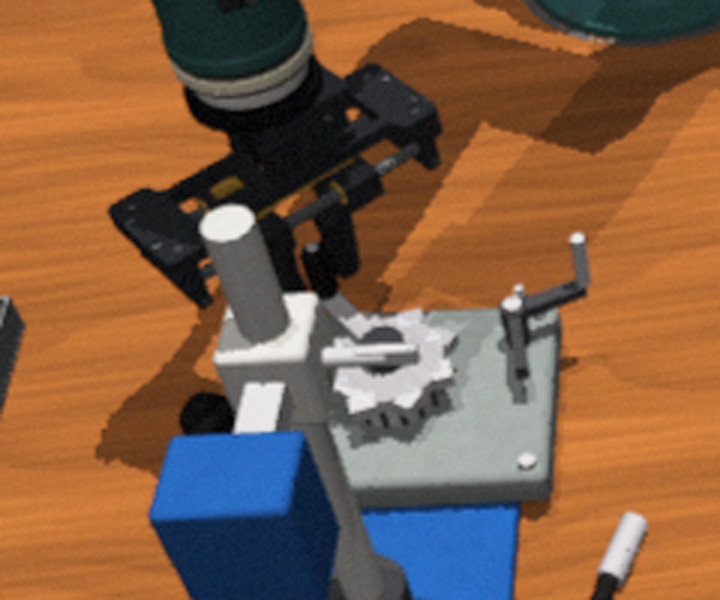

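{"op": "step_arm", "data": {
  "plan": [
    {"turn": [0,0,-2.4],"translation": [2.7,-0.05,0],"hand": 25},
    {"turn": [0,0,-2.4],"translation": [2.7,-0.05,0],"hand": 25},
    {"turn": [0,0,-2.4],"translation": [2.7,-0.05,0],"hand": 25},
    {"turn": [0,0,-2.4],"translation": [2.7,-0.05,0],"hand": 25},
    {"turn": [0,0,-2.4],"translation": [2.7,-0.05,0],"hand": 25},
    {"turn": [0,0,-2.4],"translation": [2.7,-0.05,0],"hand": 25},
    {"turn": [0,0,-2.4],"translation": [2.7,-0.05,0],"hand": 25},
    {"turn": [0,0,-2.4],"translation": [2.7,-0.05,0],"hand": 25},
    {"turn": [0,0,-2.4],"translation": [2.7,-0.05,0],"hand": 25},
    {"turn": [0,0,-2.4],"translation": [2.7,-0.05,0],"hand": 25}
  ]
}}

```text
time: 12.22
position: [482.6, -268.8, 96.6]
orientation: [-0.0, 0.969, -0.248, -0.001]
wrist_force: [-2.2, 1.2, 0.8]
width: 0.285
```

{"op": "step_arm", "data": {
  "plan": [
    {"turn": [0,0,-2.4],"translation": [2.7,-0.05,0],"hand": 25},
    {"turn": [0,0,-2.4],"translation": [2.7,-0.05,0],"hand": 25},
    {"turn": [0,0,-2.4],"translation": [2.7,-0.05,0],"hand": 25},
    {"turn": [0,0,-2.4],"translation": [2.7,-0.05,0],"hand": 25},
    {"turn": [0,0,-2.4],"translation": [2.7,-0.05,0],"hand": 25},
    {"turn": [0,0,-2],"translation": [2.2,-0.05,0],"hand": 25},
    {"turn": [0,0,-2],"translation": [2.2,-0.05,0],"hand": 25},
    {"turn": [0,0,-1.5],"translation": [1.7,0,0],"hand": 25},
    {"turn": [0,0,-1],"translation": [1.1,0,0],"hand": 25},
    {"turn": [0,0,0],"translation": [0,0,0],"hand": 25}
  ]
}}

```text
time: 13.05
position: [502.3, -275.9, 96.6]
orientation: [-0.0, 0.996, -0.09, -0.0]
wrist_force: [-1.7, 0.5, 0.8]
width: 0.281
```

Run:
```python
from h import *
o=arm.get_obs();print(o["position"],o["orientation"],o["wrist_force"],o["joint_positions"].round(2))
cv2.imwrite("pics/w7.png",cams.snapshot("wrist")[:,:,::-1])
```

```text
[ 502.32801359 -275.94613166   96.58314144] [-4.47613068e-05  9.95950630e-01 -8.99012632e-02 -3.22338690e-04] [-1.67281823  0.48274918  0.75748522] [-0.55  0.2   1.96 -0.    0.98 -0.37]
```

View pics/w7.png

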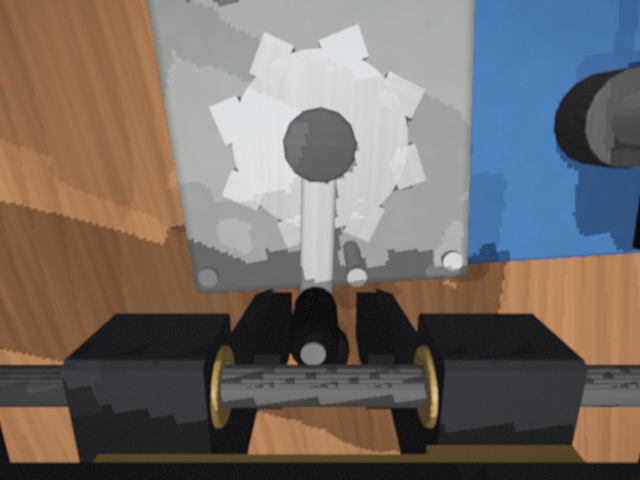

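Run:
```python
from h import *
W=cams.camera_info("wrist")
def fix(i,p,z):
    R,t=i["R"],i["t"];d=R.T@np.linalg.solve(i["camera_matrix"],[*p,1]);c=-R.T@t
    return c+d*(z-c[2])/d[2]
b=fix(W,(350,243),40);print(b)
for h in (80,85,90,95,100): print(h,proj(W,[b[0],b[1],h]).round(1), fix(W,(357,277),h).round(1))
hub=fix(W,(320,145),89);kn=fix(W,(313,353),124);print(hub,kn,np.hypot(*(kn-hub)[:2]),np.degrees(np.arctan2(*(kn-hub)[1::-1])))
im=cv2.imread("pics/w7.png")[200:380,240:440];cv2.imwrite("pics/w7z.png",cv2.resize(im,None,fx=3.2,fy=3.2,interpolation=2))
```

```text
[ 518.282462   -267.11247837   40.        ]
80 [355.8 269.2] [ 518.2 -270.7   80. ]
85 [356.7 273.3] [ 518.2 -268.7   85. ]
90 [357.7 277.7] [ 518.1 -266.8   90. ]
95 [358.7 282.3] [ 518.  -264.8   95. ]
100 [359.8 287.2] [ 517.9 -262.8  100. ]
[ 512.84215993 -213.2576609    89.        ] [ 498.92402946 -277.32282589  124.        ] 65.5595890794919 -102.25701996999386
```

View pics/w7z.png

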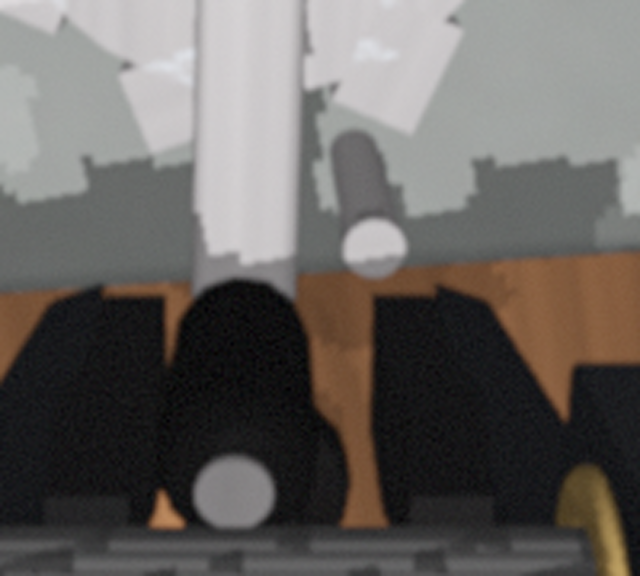

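The crank is at about q 1.47. The pin's top is at about 90 mm, below the fingertips at 97 mm, and the arm is about 8° from it. I'll raise the tool 2 mm and creep on.

{"op": "step_arm", "data": {
  "plan": [
    {"turn": [0,0,0],"translation": [0,0,-2],"hand": 25},
    {"turn": [0,0,-1],"translation": [1.1,0,0],"hand": 25},
    {"turn": [0,0,-1],"translation": [1.1,0,0],"hand": 25},
    {"turn": [0,0,-1],"translation": [1.1,0,0],"hand": 25},
    {"turn": [0,0,-1],"translation": [1.1,0,0],"hand": 25},
    {"turn": [0,0,-1],"translation": [1.1,0,0],"hand": 25},
    {"turn": [0,0,-1],"translation": [1.1,0,0],"hand": 25},
    {"turn": [0,0,-1],"translation": [1.1,0,0],"hand": 25},
    {"turn": [0,0,0],"translation": [0.5,0,0],"hand": 25},
    {"turn": [0,0,0],"translation": [0,0,0],"hand": 25}
  ]
}}

```text
time: 13.93
position: [510.6, -277.0, 98.7]
orientation: [0.0, 1.0, -0.029, -0.0]
wrist_force: [-2.3, -0.7, 1.6]
width: 0.28
```

{"op": "step_arm", "data": {
  "plan": [
    {"turn": [0,0,0],"translation": [0.5,0,0],"hand": 25},
    {"turn": [0,0,0],"translation": [0.5,0,0],"hand": 25},
    {"turn": [0,0,0],"translation": [0,0,0],"hand": 25},
    {"turn": [0,0,0],"translation": [0,0,0],"hand": 25},
    {"turn": [0,0,0],"translation": [0,0,0],"hand": 25},
    {"turn": [0,0,0],"translation": [0,0,0],"hand": 25},
    {"turn": [0,0,0],"translation": [0,0,0],"hand": 25},
    {"turn": [0,0,0],"translation": [0,0,0],"hand": 25},
    {"turn": [0,0,0],"translation": [0,0,0],"hand": 25},
    {"turn": [0,0,0],"translation": [0,0,0],"hand": 25}
  ]
}}

```text
time: 14.77
position: [510.7, -276.9, 98.6]
orientation: [-0.0, 1.0, -0.029, -0.001]
wrist_force: [-5.5, -0.3, 3.6]
width: 0.283
```

Run:
```python
from h import *
o=arm.get_obs();print(o["position"],o["orientation"],o["wrist_force"])
im=cams.snapshot("wrist")[200:380,240:440,::-1]
cv2.imwrite("pics/w8.png",cv2.resize(im,None,fx=3.2,fy=3.2,interpolation=2))
```

```text
[ 510.74909842 -276.92937308   98.62904611] [-1.70310957e-04  9.99577589e-01 -2.90462239e-02 -9.65626257e-04] [-5.52051987 -0.34953494  3.55665921]
```

View pics/w8.png

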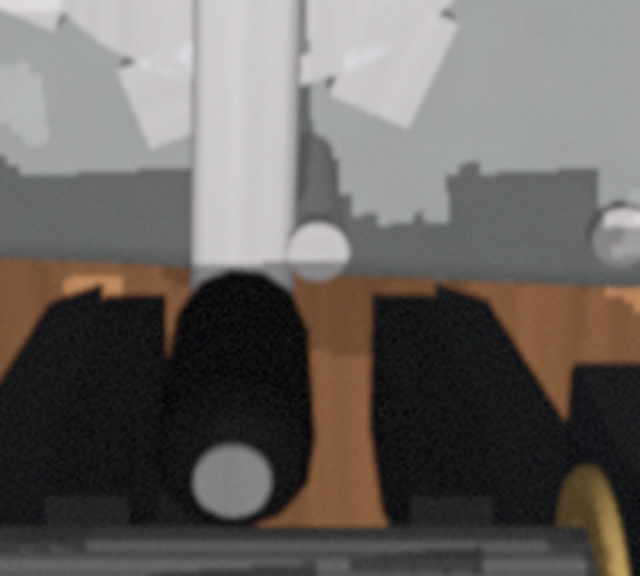

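The arm touches the pin, the tool has stopped moving and the force has risen to 5.5 N. I'll press a touch more to confirm, then centre the jaws, open them and lift.

{"op": "step_arm", "data": {
  "plan": [
    {"turn": [0,0,0],"translation": [0.7,0,0],"hand": 25},
    {"turn": [0,0,0],"translation": [0,0,0],"hand": 25},
    {"turn": [0,0,0],"translation": [0,0,0],"hand": 25},
    {"turn": [0,0,0],"translation": [0,0,0],"hand": 25},
    {"turn": [0,0,0],"translation": [0,0,0],"hand": 25},
    {"turn": [0,0,0],"translation": [0,0,0],"hand": 25},
    {"turn": [0,0,0],"translation": [0,0,0],"hand": 25},
    {"turn": [0,0,0],"translation": [0,0,0],"hand": 25},
    {"turn": [0,0,0],"translation": [0,0,0],"hand": 25},
    {"turn": [0,0,0],"translation": [0,0,0],"hand": 25}
  ]
}}

```text
time: 15.65
position: [510.8, -276.9, 98.6]
orientation: [-0.0, 1.0, -0.029, -0.002]
wrist_force: [-6.3, -0.2, 4.4]
width: 0.278
```

{"op": "step_arm", "data": {
  "plan": [
    {"turn": [0,0,0],"translation": [-1.5,0,0],"hand": 25},
    {"turn": [0,0,0],"translation": [-1.5,0,0],"hand": 28},
    {"turn": [0,0,0],"translation": [-1.5,0,0],"hand": 32},
    {"turn": [0,0,0],"translation": [0,0,0],"hand": 36},
    {"turn": [0,0,0],"translation": [0,0,0],"hand": 40},
    {"turn": [0,0,0],"translation": [0,0,0],"hand": 40},
    {"turn": [0,0,0],"translation": [0,0,0],"hand": 40},
    {"turn": [0,0,0],"translation": [0,0,-5],"hand": 40},
    {"turn": [0,0,0],"translation": [0,0,-10],"hand": 40},
    {"turn": [0,0,0],"translation": [0,0,-15],"hand": 40}
  ]
}}

```text
time: 16.48
position: [507.0, -276.3, 128.3]
orientation: [-0.001, 1.0, -0.029, -0.001]
wrist_force: [0.2, 0.4, 0.2]
width: 0.452
```

{"op": "step_arm", "data": {
  "plan": [
    {"turn": [0,0,0],"translation": [0,0,-20],"hand": 40},
    {"turn": [0,0,0],"translation": [0,5,-25],"hand": 40},
    {"turn": [0,0,0],"translation": [-10,10,-20],"hand": 40},
    {"turn": [0,0,0],"translation": [-15,10,-10],"hand": 40},
    {"turn": [0,0,0],"translation": [-20,10,0],"hand": 40},
    {"turn": [0,0,0],"translation": [-15,0,0],"hand": 40},
    {"turn": [0,0,0],"translation": [-10,0,0],"hand": 40},
    {"turn": [0,0,0],"translation": [0,0,0],"hand": 40},
    {"turn": [0,0,0],"translation": [0,0,0],"hand": 40},
    {"turn": [0,0,0],"translation": [0,0,0],"hand": 40}
  ]
}}

```text
time: 17.32
position: [436.6, -307.6, 204.0]
orientation: [0.0, 1.0, -0.029, 0.0]
wrist_force: [-0.3, -0.4, -0.3]
width: 0.457
```

Run:
```python
from h import *
o=arm.get_obs();print(o["time"],o["position"],o["wrist_force"])
W=cams.camera_info("wrist")
cv2.imwrite("pics/w9.png",cams.snapshot("wrist")[:,:,::-1])
a=cams.snapshot("scene")[120:330,80:320]
cv2.imwrite("pics/s9.png",cv2.resize(a[:,:,::-1],None,fx=2.8,fy=2.8,interpolation=2))
```

```text
17.3167 [ 436.63527341 -307.61565141  204.02518198] [-0.29371583 -0.43152369 -0.31358686]
```

View pics/w9.png

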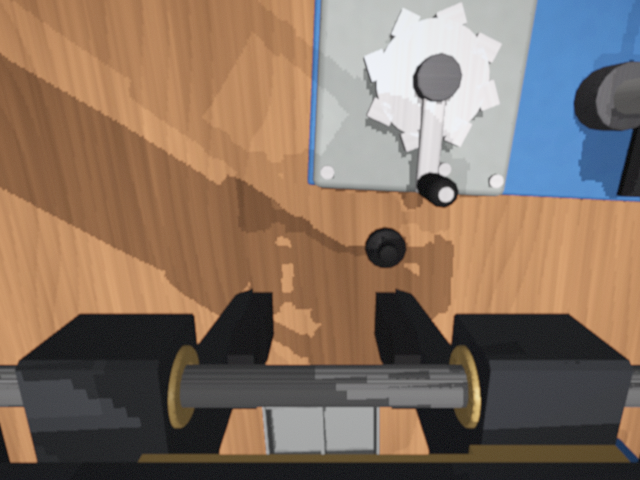

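View pics/s9.png

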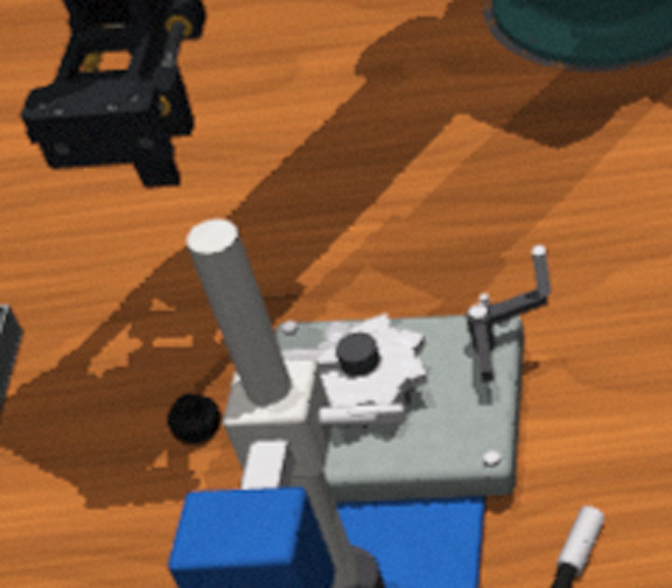

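The head is down, the pawl is off, and the crank lies against its pin at (445,168) in the wrist view. The arm is clear. I'll measure the crank angle once more and hand in.

Run:
```python
from h import *
W=cams.camera_info("wrist")
def fix(i,p,z):
    R,t=i["R"],i["t"];d=R.T@np.linalg.solve(i["camera_matrix"],[*p,1]);c=-R.T@t
    return c+d*(z-c[2])/d[2]
hub=fix(W,(438,76),89);kn=fix(W,(446,194),124);d=kn-hub
print(hub,kn,np.hypot(*d[:2]),np.arctan2(d[1],d[0])+2*np.pi-np.radians(173.6))
from rig import ticket
print(ticket.job_done())
```

```text
[ 511.1997875  -212.75509397   89.        ] [ 507.5343833  -278.13981818  124.        ] 65.4873831251226 1.6264969826478293
the job is handed in; nothing more can be done
None
```

The sensor head is down at its working height and the job is handed in at about 17 s of the 51 s allowed.

- **Pawl:** I pushed the hoist's pawl post along hoist -x with the fingers shut until the pawl sprang off. The pictures after the push and at the end show it off the ratchet wheel.
- **Crank:** I put the jaws loosely round the knob and eased it anticlockwise over about 4 s. It stopped at its pin, where the tool no longer moved and the sideways force rose from about 2 N to 6 N. I then backed off, opened the jaws and lifted clear.

**Last checks:**
- **Pictures:** the crank arm lies against the pin and the head is lowered.
- **Crank angle:** I measured about 1.63 rad against the nominal 1.6, which is within my measuring error.
- **Robot:** the wrist force is near zero and nothing is being touched.
- **Camera disagreement:** the two fixed cameras differed by about 3 to 4 mm on where the hub is. The wrist camera's readings agreed with the top view to about 2 mm.

No check failed.

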